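Snap the last polish bottle into its rack

ROBOT

A 7-joint arm with a two-finger parallel gripper is mounted at the origin on the work surface. World frame = base frame: x ahead of the robot, y to its left, z up, the work surface at z = 0. Lengths are in mm, angles in degrees, forces in N, time in s.
With the tool pointing down it reaches from about 375 to 925 mm from the base axis. Payload 3.1 kg.
Tool frame: the origin (TCP) lies on the centre line of the jaws, within the pads' length; the fingertips stand 17 mm ahead of it and the grasp point (between the pads) lies 2 mm behind it; x points along the fingers, y is the direction in which the jaws open and shut, and the axes are right-handed (so a half turn about x gives the same grasp; the last joint's range is limited). The gripper opens to 85 mm and grips with 20 to 120 N. Pads are 22 mm wide; open, the fingers measure 114 mm over their backs; the gripper's body (76 mm by 85 mm) begins 54 mm behind the grasp point. The pads swing forward as they close: fully open they stand 13 mm farther back than shut.
Start: joints at [-81.635, 21.939, 2.515, 91.553, -1.026, 66.532, -2.859], TCP at [156.882, 630.786, 248.269] pointing down, gripper open.
Joint ranges: [-149.38, 149.38], [-23.57, 123.04], [-84.95, 90], [0, 143.3], [-89.99, 269.99], [3.08, 112.72], [-163.45, 163.45]. Speed limits (degrees/s): [159.86, 159.86, 180, 180, 180, 180, 180].

INTERFACE

Orientations are given as [roll, pitch, yaw] about the fixed x, y, z axes, in that order (R = Rz(yaw) Ry(pitch) Rx(roll)).
In Python, from workcell import manip, cams, workorder gives the robot as it stands.
- The arm moves only by the tool apply_moves, never from a script. Its argument "series" is a list of rows, each a list of 2 entries, a list of its own where there are three numbers: the shift along the tool's x, y, z in cm, then the turn, a rotation vector about the tool's x, y, z in rad. A call has exactly 8 rows; each row is the pose to reach, as a shift and turn from the pose commanded when the call began, along the tool's axes at that moment; what a row does not reach only later rows make up. A row lasts 1/10 s, in which the tool goes at most 50 mm and 8.59 degrees, less where a joint would pass 70% of its speed; a pose out of reach is approached as far as the arm can. A call with a gripper value outside its range is refused whole. "fingers" is the opening, from 0 (shut) to 1 (fully open), set as the call begins (left out, the last holds). The fingers move at their own pace and stop on an object; the grip force is fixed at half the most. Time passes only in rows, so rows that repeat a pose let the fingers close, or fill a call up. It gives the time, the measured TCP pose, the force and the opening at its end, in the units of the state.
- manip.get_obs(): the state, without advancing time (a new reading comes with each control period).
- cams.get_image(name): name is "scene" or "top"; returns the picture (384x512x3 uint8, red, green, blue); there is no depth.
- cams.camera_model(name): a dict with "fx", "fy", "cx", "cy" (pixels), "extrinsics" (4x4, takes a point from camera to world coordinates). Camera axes: x right, y down, z forward; pixel columns grow to the right and rows downward; lengths in mm; the calibration is good to about 2 mm. A picture is of the moment at which its call begins. camera_model takes no time and is no camera call.
- workorder.hand_in(): hands the job in, once; it reports no verdict.
The state is a dict: "clock": time; "joints": joint angles; "joint_vel": joint speeds; "effort": joint torques, N m; "tool_pos": TCP position; "tool_rot": TCP orientation; "wrist_force": force on the tool from outside, world axes, zero at the start; "wrist_torque": the same for the moment, N m; "opening": opening from 0.0 (shut) to 1.0 (fully open).
Only numpy, scipy, OpenCV 4.12 (cv2) and the standard library are available. Lean on these libraries where they do the work, as an engineer would, in place of code of your own. Each camera call takes 0.05 s, during which the arm holds its last target. There are 200 camera calls.

TASK

Put the globe-shaped polish bottle that stands on the sill upright into the one empty slot of the clear rack, and press it gently down until it snaps past the slot's spring clips and sits fully home, so that it stays down by itself when let go. Feel for the click and stop as soon as it is home: leaning on it harder than about 18 N would crack the seat. Leave the other things on the sill where they are.

Things in the scene. Friction and masses are not known exactly. Their poses are not given: they have to be found in the camera images.
- bottle_mid (a point): The loose bottle, half-way up its axis (49 mm above its foot); z up its axis. Clear globe bottle with long black cap, 98 mm tall, 45 to 80 g. From the bottom: flat foot 22 mm across, globe 34 mm across centred 18 mm above the foot, neck 16 mm across, cap. The rack holds three more like it; this is the only globe bottle standing on the sill itself.
- bottle_grip (a point): Point on the axis of that bottle's cap, 78 mm above its foot, 20 mm below its top. The cap is a plain cylinder 15 mm across and 56 mm long (42 to 98 mm above the foot). Grip it here or higher, so that the fingertips stay above the rack's top face when the bottle is home (the rack then reaches 33 to 49 mm above the bottle's foot).
- rack: Clear acrylic rack, fixed; origin under its centre. 222 mm long (y) by 66 mm wide (x). A row of four square cells at 52 mm spacing along y, flat top 59 mm above the sill with a white edge round each cell. Three cells hold bottles already clipped in, caps up to 108 mm above the sill. Which cell is empty changes.
- slot_mouth (a point): Centre of the empty cell's round mouth, 39 mm across, level with the rack's top; z up, x across the row, y along it. Pushing down, the globe meets the clips with the foot 16 to 32 mm below the mouth. Resistance peaks at 7 to 13 N within 6 mm, falls to nothing or a slight pull as the widest part passes at about 10 mm; some 17 mm after first touch is a rigid stop: force climbs steeply.
- slot: The empty cell, 51 x 51 x 55 mm, fixed; origin under its centre. Inside, two steel spring clips face each other across x, rounded noses 29 mm apart, which the globe must spread. Clips and seat sit on one carrier that was set anywhere within 16 mm of height; this is NOT reported and must be felt: noses 8 to 24 mm, final foot 33 to 49 mm, below the mouth.
- seat (a joint): How far the white sprung seat disc (28 mm across) under the clips is pushed down, in m: 0 raised, 0.009 on its rigid stop. Its spring pushes up with 0.3 to 2 N; home, it bears 3 to 7 N more than the hand presses (the clips pull down). With the bottle snapped home it stays at about 0.009; with the bottle let go before the click it springs back.
- buffer: Bystander: yellow buffer block, 30 x 92 x 27 mm, origin under its centre.
- pusher: Bystander: steel nail pusher lying flat, 155 mm long along x, 8 mm thick.
- finger_rest: Bystander: blue hard silicone finger rest with ribs, 50 x 110 x 24 mm, origin under its centre.
- flacon: Bystander: square amber bottle with a square white cap, 26 x 26 x 106 mm, origin under its centre.
- jar: Bystander: closed glass jar, 64 mm across, 60 mm tall, origin under its centre.
- file: Bystander: flat nail file, 18 x 170 x 5 mm, origin under its centre.
There are look-alikes about, which are no part of the job. What is shaped like the part that bears bottle_mid but red or turquoise is not meant.

How it is judged:
By the outcome, as a careful person would: the job done as asked, in the order asked, and still so for the second after the job is handed in, with the robot touching nothing.
It also fails if it takes over 64 s, if anything falls off the work surface, if the arm or the gripper's body presses on something with over 40 N, if the wrist force passes 120 N, or if a joint passes its speed limit or range.

## Working session

There is one attempt and no reset: what is moved stays moved. The work goes in short steps, Python scripts to look and compute and a tool call to move; the robot and the scene stay as the last step left them, time stands still between calls to the robot, and variables do not carry over. Pictures are saved under pics/ and viewed, about 8 in all and at most 12, crops included, and the job is handed in when it is done.

Besides the shell and the picture viewer there is one more tool, called after "Request:" in YAML: its name, and indented under it one key for each argument. apply_moves: Moves the arm, as the interface text tells. Its arguments: {"type":"object","properties":{"series":{"type":"array"},"fingers":{"type":"number"}},"required":["series"]}

```bash
mkdir -p pics; cat > h.py <<'E'
import numpy as np, cv2
from workcell import manip, cams, workorder
def snap(n,f):
    im=cams.get_image(n)[:,:,::-1].copy(); cv2.imwrite(f'pics/{f}.png',im); return im
def ray(n,u,v):
    m=cams.camera_model(n);E=np.array(m['extrinsics']);d=E[:3,:3]@[(u-m['cx'])/m['fx'],(v-m['cy'])/m['fy'],1];return E[:3,3],d
def onz(n,u,v,z):
    o,d=ray(n,u,v);return (o+d*(z-o[2])/d[2]).round(1)
def proj(n,p):
    m=cams.camera_model(n);E=np.array(m['extrinsics']);q=E[:3,:3].T@(np.array(p)-E[:3,3]);return (q[0]/q[2]*m['fx']+m['cx'],q[1]/q[2]*m['fy']+m['cy'])
E
python3 - <<'E'
from h import *
a=snap('scene','s0');b=snap('top','t0')
o=manip.get_obs();print(o)
for n in('scene','top'):print(cams.camera_model(n))
cv2.imwrite('pics/st0.png',cv2.resize(a,(800,600)));cv2.imwrite('pics/tt0.png',cv2.resize(b,(800,600)))
E
```

```text
{'clock': 0.1, 'joints': array([-81.63582126,  21.98974207,   2.5128689 ,  91.64015378,
        -1.0253287 ,  66.53365698,  -2.86133669]), 'joint_vel': array([ 0.02225413, -0.11367795,  0.02674631, -0.20041034,  0.02116293,
        0.10021033,  0.05997454]), 'effort': array([ 2.38914079e-03, -4.34725392e+01,  1.02924507e+00, -2.50454879e+01,
        1.09323495e-02,  5.51653036e-03,  7.00911926e-06]), 'tool_pos': array([156.70785308, 629.97453605, 246.98460691]), 'tool_rot': array([ -86.67202141,   89.85894944, -100.6384551 ]), 'wrist_force': array([-0.30733107,  0.14064948, -0.4624685 ]), 'wrist_torque': array([ 0.00358328, -0.00427949, -0.04867931]), 'opening': 1.002106711412136}
{'fx': 437.3373593653803, 'fy': 437.3373593653803, 'cx': 265.2919641125776, 'cy': 191.23849923396557, 'extrinsics': array([[-5.81031125e-01,  4.51740622e-01, -6.77003133e-01,
         1.39052060e+03],
       [ 8.13705358e-01,  3.05131542e-01, -4.94750779e-01,
         5.29337127e+02],
       [-1.69240150e-02, -8.38346678e-01, -5.44874687e-01,
         6.87029339e+02],
       [ 0.00000000e+00,  0.00000000e+00,  0.00000000e+00,
         1.00000000e+00]])}
{'fx': 442.3638705425425, 'fy': 442.3638705425425, 'cx': 244.09830662248308, 'cy': 193.1489992820368, 'extrinsics': array([[-1.41365051e-02, -9.87258865e-01,  1.58493195e-01,
         4.12263430e+02],
       [-9.99886579e-01,  1.31340584e-02, -7.37057544e-03,
        -4.35368883e+01],
       [ 5.19500706e-03, -1.58579412e-01, -9.87332559e-01,
         1.33412708e+03],
       [ 0.00000000e+00,  0.00000000e+00,  0.00000000e+00,
         1.00000000e+00]])}
```

View pics/st0.png

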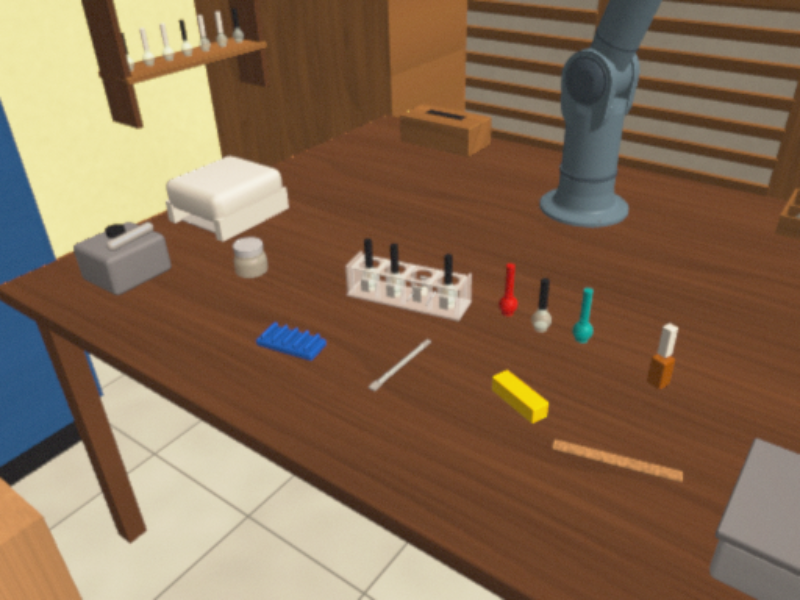

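View pics/tt0.png

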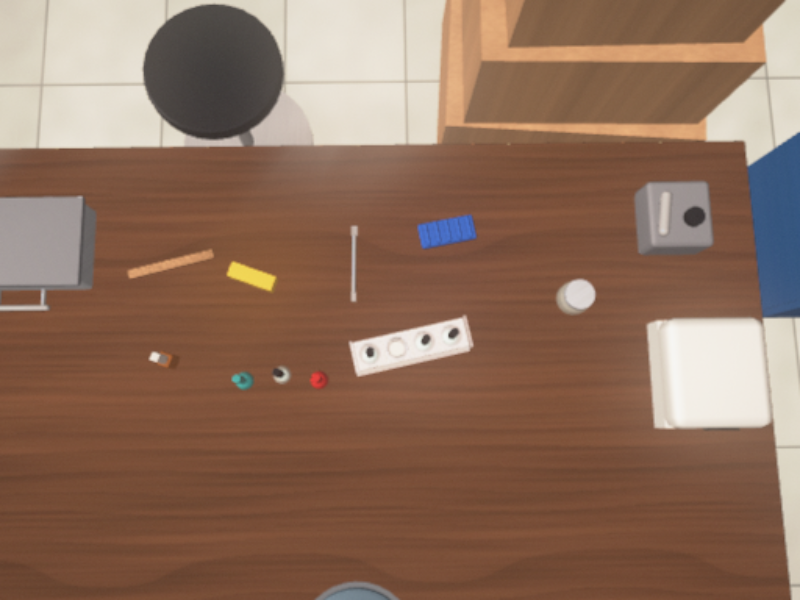

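The scene picture shows three loose globe bottles: red (508,290), clear with a black cap (542,305) and turquoise (583,315). The clear, black-capped one fits. In the top view it is at (281,374), and the empty cell is the second from the left, at (397,347). I'll check both in enlarged crops.

```bash
python3 - <<'E'
from h import *
a=cv2.imread('pics/s0.png');b=cv2.imread('pics/t0.png')
A=cv2.resize(a[150:220,215:385],None,fx=4.7,fy=4.7,interpolation=cv2.INTER_CUBIC)[:300,:799]
B=cv2.resize(b[195:255,145:315],None,fx=4.7,fy=4.7,interpolation=cv2.INTER_CUBIC)[:282,:799]
cv2.imwrite('pics/crop0.png',np.vstack([A,B]));print(A.shape)
def blobs(m,n):
    k,_,st,c=cv2.connectedComponentsWithStats(m.astype(np.uint8))
    for i in range(1,k):
        if st[i,4]>8:print(n,st[i],c[i].round(1))
dark=a.max(2)<60; dark[:150]=0;dark[220:]=0;dark[:,:215]=0;dark[:,385:]=0;blobs(dark,'s')
dark=b.max(2)<50; dark[:195]=0;dark[255:]=0;dark[:,:145]=0;dark[:,315:]=0;blobs(dark,'t')
w=b.min(2)>130;w[:195]=0;w[255:]=0;w[:,:145]=0;w[:,315:]=0;blobs(w,'white')
E
```

```text
(300, 799, 3)
s [233 153   5  18  69] [235.2 161. ]
s [250 156   5  18  65] [251.8 164.4]
s [285 163   4  18  68] [286.5 171.6]
s [345 179   6  19  88] [347.5 187.7]
white [ 223  202   80   39 1646] [262.5 221.5]
white [176 235   9  10  41] [180.9 240.5]
```

View pics/crop0.png

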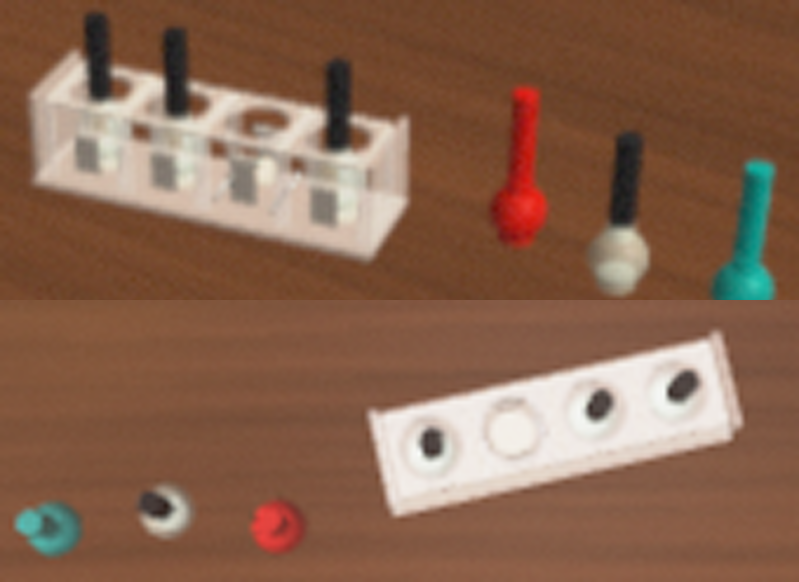

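```bash
python3 - <<'E'
from h import *
print('bottle'); 
for n,u,v,z in [('scene',348.8,179.3,97),('scene',346.1,210.5,0),('scene',346.5,204,18),('top',177,238,98),('top',180.3,239.9,18)]:
  print(n,z,onz(n,u,v,z))
print('mouth',onz('top',145+512/4.7,195+130/4.7,59),onz('scene',215+261/4.7,150+122/4.7,59))
for x,y,X,Y in[(96,15,685,380),(175,30,602,400),(339,62,431,437)]:
  print('cap',onz('scene',215+x/4.7,150+(y+2)/4.7,108),onz('top',145+X/4.7,195+(Y-300)/4.7,95))
# top-view cap dark blobs and cell circle edges
b=cv2.imread('pics/t0.png')
m=(b[195:255,145:315].max(2)<110).astype(np.uint8)
k,_,st,c=cv2.connectedComponentsWithStats(m)
for i in range(1,k):
  if 5<st[i,4]<100:print(st[i],c[i]+[145,195],onz('top',*(c[i]+[145,195]),85))
w=(b[195:255,145:315].min(2)>125).astype(np.uint8)
w=cv2.morphologyEx(w,cv2.MORPH_CLOSE,np.ones((9,9)));cs=max(cv2.findContours(w,0,2)[0],key=cv2.contourArea)
r=cv2.minAreaRect(cs);print(r)
for p in cv2.boxPoints(r):print(onz('top',*(p+[145,195]),59))
E
```

```text
bottle
scene 97 [491.5 138.7  97. ]
scene 0 [492.6 140.6   0. ]
scene 18 [488.7 138.1  18. ]
top 98 [486.8 135.7  98. ]
top 18 [485.9 137.5  18. ]
mouth [530.2 -80.3  59. ] [538.5 -74.2  59. ]
cap [ 560.3 -178.6  108. ] [ 555.5 -183.5   95. ]
cap [ 549. -128.  108.] [ 544.2 -133.4   95. ]
cap [527.4 -26.9 108. ] [523.4 -30.8  95. ]
[142  15   6   6  24] [289.66666667 212.875     ] [ 554.3 -181.5   85. ]
[125  20   5   5  20] [271.95 216.9 ] [ 543.5 -130.9   85. ]
[90 28  4  5 20] [236.5 225. ] [521.9 -30.1  85. ]
[29 41  8  5 29] [177.24137931 238.17241379] [487.1 136.9  85. ]
[ 9 43  9 12 28] [159.5        243.10714286] [474.  186.5  85. ]
[ 9 46  4  4 12] [155.08333333 242.66666667] [475.4 198.9  85. ]
((117.91765594482422, 26.129409790039062), (22.99462890625, 77.22724914550781), 77.47119140625)
[544.2   9.8  59. ]
[ 590.1 -210.    59. ]
[ 524.5 -222.3   59. ]
[479.3  -4.1  59. ]
```

```bash
cat >> h.py <<'E'
from scipy.spatial.transform import Rotation as R
def cur():
    o=manip.get_obs();return np.array(o['tool_pos']),R.from_euler('xyz',o['tool_rot'],degrees=True),o
def goal(sgn=1,yaw=12.2):
    a=np.radians(yaw);x=np.array([0,0,-1.]);y=sgn*np.array([np.cos(a),np.sin(a),0]);return R.from_matrix(np.c_[x,y,np.cross(x,y)])
def to(p,sgn=1,yaw=12.2):
    q,r,o=cur();print('pos',q.round(1),'f',np.round(o['wrist_force'],2),'op',round(o['opening'],3),'t',o['clock'])
    print('y axis',r.as_matrix()[:,1].round(3),'x axis',r.as_matrix()[:,0].round(4));print('shift cm',(r.inv().apply(np.array(p)-q)/10).round(2),'turn',(r.inv()*goal(sgn,yaw)).as_rotvec().round(3))
E
python3 - <<'E'
from h import *
to([489,137.5,240],1);to([489,137.5,240],-1);print(cur()[1].as_matrix().round(3))
E
```

```text
pos [156.7 630.  247. ] f [-0.31  0.14 -0.46] op 1.002 t 0.1
y axis [ 0.241  0.97  -0.002] x axis [-5.0e-04 -2.4e-03 -1.0e+00]
shift cm [  0.8  -39.77  44.13] turn [1.114e+00 1.000e-03 2.000e-03]
pos [156.7 630.  247. ] f [-0.31  0.14 -0.46] op 1.002 t 0.1
y axis [ 0.241  0.97  -0.002] x axis [-5.0e-04 -2.4e-03 -1.0e+00]
shift cm [  0.8  -39.77  44.13] turn [-2.027e+00 -2.000e-03  2.000e-03]
[[-0.     0.241  0.97 ]
 [-0.002  0.97  -0.241]
 [-1.    -0.002  0.   ]]
```

Request:
apply_moves:
  series:
    - [[0, -2.5, 2.75], [0.07, 0, 0]]
    - [[0, -5, 5.5], [0.14, 0, 0]]
    - [[0, -7.5, 8.25], [0.21, 0, 0]]
    - [[0, -10, 11], [0.28, 0, 0]]
    - [[0, -12.5, 13.75], [0.35, 0, 0]]
    - [[0, -15, 16.5], [0.42, 0, 0]]
    - [[0, -17.5, 19.25], [0.49, 0, 0]]
    - [[0, -20, 22], [0.56, 0, 0]]
  fingers: 1

```text
clock: 0.9
tool_pos: [322.5, 381.8, 247.8]
tool_rot: [-83.7, 89.9, -129.9]
wrist_force: [1.0, -0.1, -0.4]
opening: 1.0
```

```bash
python3 - <<'E'
from h import *
to([489,137.5,230])
E
```

```text
pos [322.5 381.8 247.8] f [ 1.   -0.1  -0.38] op 1.0 t 0.9
y axis [ 0.722  0.692 -0.001] x axis [-6.e-04 -7.e-04 -1.e+00]
shift cm [ 1.79 -4.89 29.16] turn [0.551 0.    0.001]
```

Request:
apply_moves:
  series:
    - [[0.2, -0.7, 4.2], [0.08, 0, 0]]
    - [[0.4, -1.4, 8.4], [0.16, 0, 0]]
    - [[0.7, -2.1, 12.6], [0.24, 0, 0]]
    - [[0.9, -2.8, 16.8], [0.32, 0, 0]]
    - [[1.2, -3.5, 21], [0.4, 0, 0]]
    - [[1.4, -4.2, 25.2], [0.48, 0, 0]]
    - [[1.7, -4.8, 28.8], [0.55, 0, 0]]
    - [[1.7, -4.8, 29], [0.55, 0, 0]]

```text
clock: 1.7
tool_pos: [490.9, 135.0, 231.0]
tool_rot: [3.4, 89.8, -74.8]
wrist_force: [-0.2, 0.1, 0.4]
opening: 1.0
```

```bash
python3 - <<'E'
from h import *
b=snap('top','t1');a=snap('scene','s1');to([489,137.5,82])
A=cv2.resize(a[90:240,220:420],None,fx=3,fy=3);B=cv2.resize(b[150:270,120:320],None,fx=3,fy=3)
A=A[:,:600];B=B[:,:600]
cv2.imwrite('pics/c1.png',cv2.resize(np.vstack([A,B]),None,fx=.74,fy=.74))
E
```

```text
pos [488.8 140.3 230.8] f [-1.11  1.05 -0.07] op 0.996 t 1.8
y axis [ 0.977  0.213 -0.001] x axis [-1.e-03 -5.e-04 -1.e+00]
shift cm [14.88 -0.02  0.27] turn [0.001 0.    0.001]
```

View pics/c1.png

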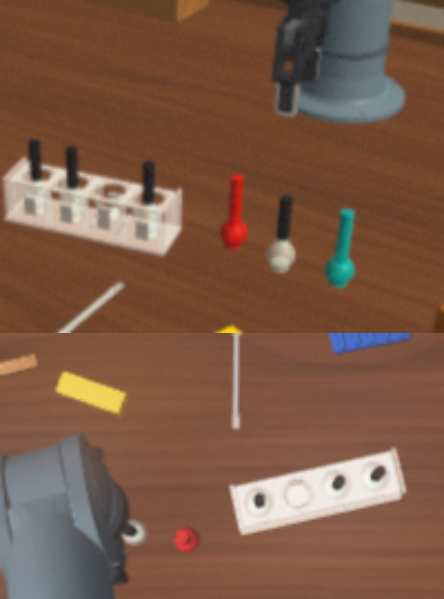

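Request:
apply_moves:
  series:
    - [[2, 0, 0.2], [0, 0, 0]]
    - [[4.5, 0, 0.2], [0, 0, 0]]
    - [[7, 0, 0.2], [0, 0, 0]]
    - [[9.5, 0, 0.2], [0, 0, 0]]
    - [[11, 0, 0.2], [0, 0, 0]]
    - [[11, 0, 0.2], [0, 0, 0]]
    - [[11, 0, 0.2], [0, 0, 0]]
    - [[11, 0, 0.2], [0, 0, 0]]

```text
clock: 2.6
tool_pos: [489.8, 140.7, 122.3]
tool_rot: [116.2, 89.9, 38.8]
wrist_force: [0.9, 0.6, 0.1]
opening: 0.999
```

```bash
python3 - <<'E'
from h import *
a=snap('scene','s2');to([489,137.5,80])
q=cur()[0]
for p in [q,q-[0,0,17],[489,137.5,98],[489,137.5,0]]:print(np.round(proj('scene',p),1))
cv2.imwrite('pics/c2.png',cv2.resize(a[110:230,300:400],None,fx=5,fy=5,interpolation=cv2.INTER_CUBIC))
E
```

```text
pos [490.  140.5 122.5] f [ 0.81 -0.64 -0.04] op 1.0 t 2.65
y axis [0.976 0.216 0.002] x axis [ 0.002   0.0014 -1.    ]
shift cm [ 4.25 -0.17  0.28] turn [ 0.005 -0.001 -0.002]
[350.6 170.7]
[350.  176.4]
[348.8 178.4]
[345.7 209.5]
```

View pics/c2.png

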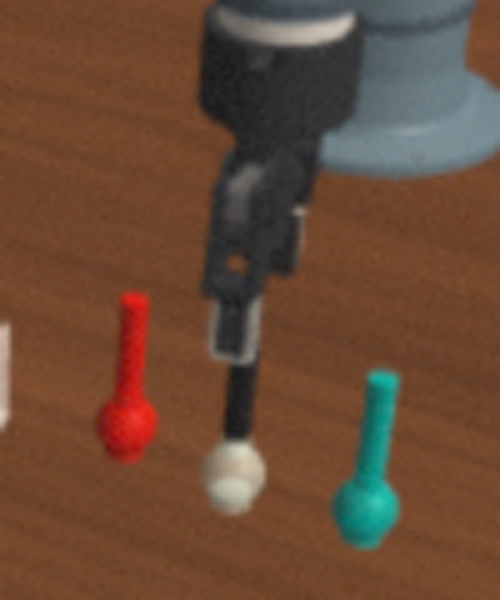

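```bash
python3 - <<'E'
from h import *
q,r,o=cur();M=r.as_matrix()
for d in(42.5,50,57):
  for h in(17,4):
    print(d,h,[np.round((np.array(proj('scene',q+M[:,1]*s*d+M[:,0]*h))-[300,110])*5) for s in(1,-1)])
print(np.round((np.array(proj('scene',[489,137.5,98]))-[300,110])*5),np.round((np.array(proj('scene',[489,137.5,18]))-[300,110])*5))
E
```

```text
42.5 17 [array([229., 373.]), array([270., 294.])]
42.5 4 [array([231., 351.]), array([272., 272.])]
50 17 [array([225., 381.]), array([273., 287.])]
50 4 [array([228., 358.]), array([275., 265.])]
57 17 [array([222., 388.]), array([276., 281.])]
57 4 [array([224., 365.]), array([278., 259.])]
[244. 342.] [231. 470.]
```

Request:
apply_moves:
  series:
    - [[1, -0.1, 0.3], [0, 0, 0]]
    - [[2, -0.1, 0.3], [0, 0, 0]]
    - [[3, -0.1, 0.3], [0, 0, 0]]
    - [[4, -0.1, 0.3], [0, 0, 0]]
    - [[4.2, -0.1, 0.3], [0, 0, 0]]
    - [[4.2, -0.1, 0.3], [0, 0, 0]]
    - [[4.2, -0.1, 0.3], [0, 0, 0]]
    - [[4.2, -0.1, 0.3], [0, 0, 0]]

```text
clock: 3.45
tool_pos: [489.4, 136.5, 79.7]
tool_rot: [99.9, 89.9, 22.3]
wrist_force: [0.5, 0.7, -0.3]
opening: 0.999
```

Request:
apply_moves:
  series:
    - [[0, 0, 0], [0, 0, 0]]
    - [[0, 0, 0], [0, 0, 0]]
    - [[0, 0, 0], [0, 0, 0]]
    - [[0, 0, 0], [0, 0, 0]]
    - [[0, 0, 0], [0, 0, 0]]
    - [[0, 0, 0], [0, 0, 0]]
    - [[0, 0, 0], [0, 0, 0]]
    - [[0, 0, 0], [0, 0, 0]]
  fingers: 0

```text
clock: 4.25
tool_pos: [489.2, 136.5, 79.4]
tool_rot: [95.0, 90.0, 17.4]
wrist_force: [0.5, 0.2, 1.6]
opening: 0.155
```

```bash
python3 - <<'E'
from h import *
to([489,137.5,80])
E
```

```text
pos [489.2 136.5  79.4] f [0.45 0.2  1.55] op 0.155 t 4.25
y axis [0.977 0.215 0.001] x axis [ 5.e-04  2.e-04 -1.e+00]
shift cm [-0.06  0.   -0.1 ] turn [ 0.004 -0.    -0.001]
```

Request:
apply_moves:
  series:
    - [[-1, 0, 0], [0, 0, 0]]
    - [[-3, 0, 0], [0, 0, 0]]
    - [[-5.5, 0, 0], [0, 0, 0]]
    - [[-8, 0, 0], [0, 0, 0]]
    - [[-10.5, 0, 0], [0, 0, 0]]
    - [[-12, 0, 0], [0, 0, 0]]
    - [[-12, 0, 0], [0, 0, 0]]
    - [[-12, 0, 0], [0, 0, 0]]

```text
clock: 5.05
tool_pos: [488.5, 136.3, 199.2]
tool_rot: [-150.9, 90.0, 131.5]
wrist_force: [1.0, -0.8, -1.3]
opening: 0.155
```

```bash
python3 - <<'E'
from h import *
to([535.5,-78.5,199])
E
```

```text
pos [488.5 136.3 199.2] f [ 0.98 -0.75 -1.33] op 0.155 t 5.05
y axis [ 0.977  0.215 -0.   ] x axis [-3.e-04  3.e-04 -1.e+00]
shift cm [ 1.000e-02 -4.000e-02  2.199e+01] turn [ 0.004 -0.     0.   ]
```

Request:
apply_moves:
  series:
    - [[0, 0, 2], [0, 0, 0]]
    - [[0, 0, 6], [0, 0, 0]]
    - [[0, 0, 10], [0, 0, 0]]
    - [[0, 0, 14], [0, 0, 0]]
    - [[0, 0, 18], [0, 0, 0]]
    - [[0, 0, 21], [0, 0, 0]]
    - [[0, 0, 22], [0, 0, 0]]
    - [[0, 0, 22], [0, 0, 0]]

```text
clock: 5.85
tool_pos: [535.3, -80.2, 198.1]
tool_rot: [-81.6, 89.8, -159.4]
wrist_force: [-0.1, 0.2, -1.1]
opening: 0.158
```

Request:
apply_moves:
  series:
    - [[2, 0, 0], [0, 0, 0]]
    - [[4, 0, 0], [0, 0, 0]]
    - [[5, 0, 0], [0, 0, 0]]
    - [[5.5, 0, 0], [0, 0, 0]]
    - [[5.5, 0, 0], [0, 0, 0]]
    - [[5.5, 0, 0], [0, 0, 0]]
    - [[5.5, 0, 0], [0, 0, 0]]
    - [[5.5, 0, 0], [0, 0, 0]]

```text
clock: 6.65
tool_pos: [536.9, -78.5, 145.1]
tool_rot: [83.6, 89.9, 6.1]
wrist_force: [-0.3, 0.1, -0.3]
opening: 0.157
```

```bash
python3 - <<'E'
from h import *
a=snap('scene','s3');to([535.5,-78.5,139]);q=cur()[0]
print((np.array(proj('scene',[*q[:2],q[2]-79.4]))-[210,120])*7,(np.array(proj('scene',[535.5,-78.5,59]))-[210,120])*7)
cv2.imwrite('pics/c3.png',cv2.resize(a[120:205,210:320],None,fx=7,fy=7,interpolation=cv2.INTER_CUBIC))
E
```

```text
pos [536.8 -78.5 144.9] f [-0.24  0.69 -0.32] op 0.16 t 6.7
y axis [0.977 0.215 0.001] x axis [ 1.3e-03  2.0e-04 -1.0e+00]
shift cm [ 0.59 -0.13 -0.03] turn [ 0.004  0.    -0.001]
[417.03552548 372.59296527] [419.17144211 385.38467804]
```

View pics/c3.png

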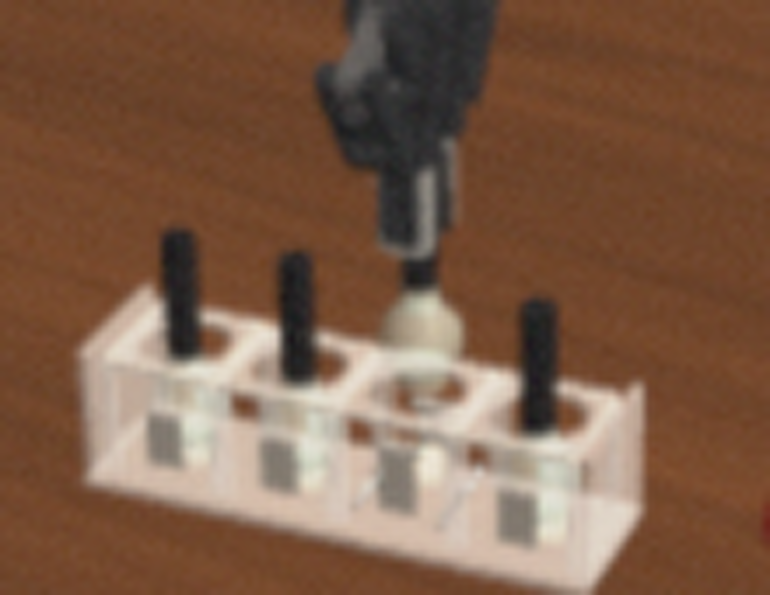

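```bash
python3 - <<'E'
from h import *
q=cur()[0];f=lambda p:np.round((np.array(p)-[210,120])*7,1)
print('globe pred',f(proj('scene',q-[0,0,61.4])),'onz obs(424,333)',onz('scene',210+424/7,120+333/7,q[2]-61.4),q)
a=cv2.imread('pics/s0.png');A=cv2.resize(a[120:205,210:320],None,fx=7,fy=7,interpolation=cv2.INTER_CUBIC)
b=cv2.imread('pics/s3.png');B=cv2.resize(b[120:205,210:320],None,fx=7,fy=7,interpolation=cv2.INTER_CUBIC)
cv2.imwrite('pics/c4.png',np.vstack([cv2.resize(A[200:500,280:640],(720,600))])); 
for x,y in[(180,236),(297,258),(539,304)]:print(onz('scene',210+x/7,120+y/7,108))
E
```

```text
globe pred [416.5 333.3] onz obs(424,333) [534.9 -76.2  83.5] [536.78520465 -78.54685066 144.94811182]
[ 560.3 -177.5  108. ]
[ 548.9 -127.4  108. ]
[526.7 -27.8 108. ]
```

View pics/c4.png

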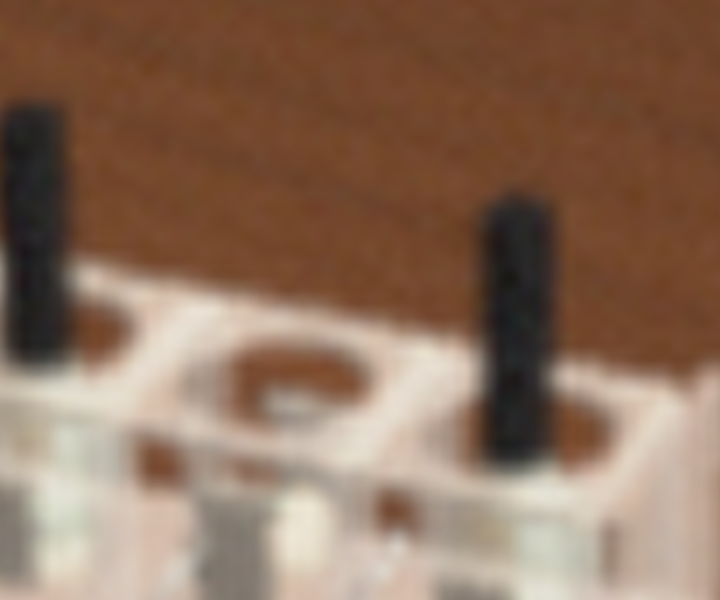

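Request:
apply_moves:
  series:
    - [[0, 0.05, 0.15], [0, 0, 0]]
    - [[0.3, 0.05, 0.15], [0, 0, 0]]
    - [[0.6, 0.05, 0.15], [0, 0, 0]]
    - [[0.8, 0.05, 0.15], [0, 0, 0]]
    - [[1, 0.05, 0.15], [0, 0, 0]]
    - [[1.2, 0.05, 0.15], [0, 0, 0]]
    - [[1.3, 0.05, 0.15], [0, 0, 0]]
    - [[1.3, 0.05, 0.15], [0, 0, 0]]

```text
clock: 7.5
tool_pos: [537.0, -79.8, 131.1]
tool_rot: [-94.6, 90.0, -172.2]
wrist_force: [0.1, -0.4, -0.7]
opening: 0.16
```

Request:
apply_moves:
  series:
    - [[0.1, 0, 0], [0, 0, 0]]
    - [[0.2, 0, 0], [0, 0, 0]]
    - [[0.3, 0, 0], [0, 0, 0]]
    - [[0.4, 0, 0], [0, 0, 0]]
    - [[0.5, 0, 0], [0, 0, 0]]
    - [[0.6, 0, 0], [0, 0, 0]]
    - [[0.6, 0, 0], [0, 0, 0]]
    - [[0.6, 0, 0], [0, 0, 0]]

```text
clock: 8.3
tool_pos: [537.1, -79.8, 125.2]
tool_rot: [-92.6, 90.0, -170.2]
wrist_force: [-0.5, 0.4, -0.2]
opening: 0.154
```

```bash
python3 - <<'E'
from h import *
a=snap('scene','s5');to([537.5,-80,120]);print(manip.get_obs()['wrist_torque'])
cv2.imwrite('pics/c5.png',cv2.resize(a[120:205,210:320],None,fx=7,fy=7,interpolation=cv2.INTER_CUBIC))
E
```

```text
pos [537.1 -79.8 125.3] f [-0.63  1.33 -0.41] op 0.157 t 8.35
y axis [ 0.977  0.215 -0.   ] x axis [-0.e+00 -1.e-04 -1.e+00]
shift cm [0.53 0.03 0.03] turn [0.004 0.    0.   ]
[-0.0316785   0.01845688  0.0183917 ]
```

View pics/c5.png

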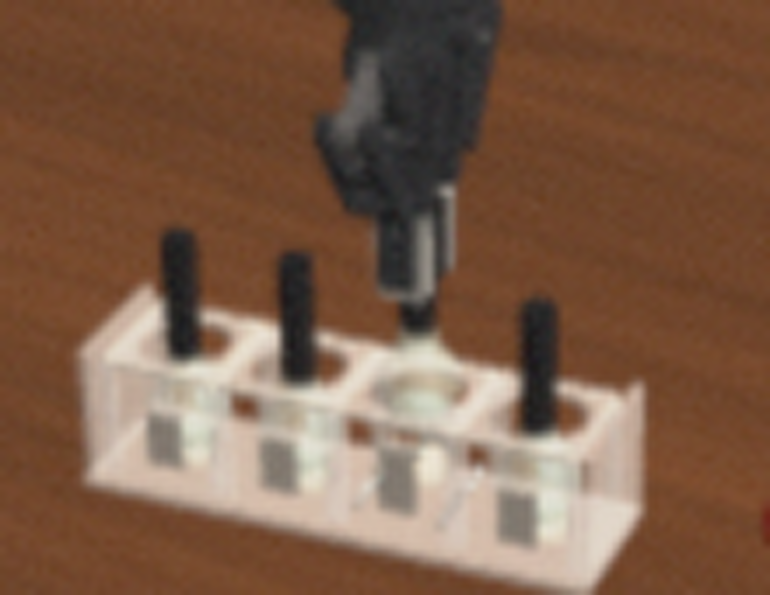

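Request:
apply_moves:
  series:
    - [[0.05, 0, 0], [0, 0, 0]]
    - [[0.1, 0, 0], [0, 0, 0]]
    - [[0.15, 0, 0], [0, 0, 0]]
    - [[0.2, 0, 0], [0, 0, 0]]
    - [[0.25, 0, 0], [0, 0, 0]]
    - [[0.3, 0, 0], [0, 0, 0]]
    - [[0.3, 0, 0], [0, 0, 0]]
    - [[0.3, 0, 0], [0, 0, 0]]

```text
clock: 9.15
tool_pos: [536.9, -79.9, 122.2]
tool_rot: [-77.6, 90.0, -155.2]
wrist_force: [-0.8, -1.3, -0.7]
opening: 0.156
```

Request:
apply_moves:
  series:
    - [[0.05, 0, 0], [0, 0, 0]]
    - [[0.1, 0, 0], [0, 0, 0]]
    - [[0.15, 0, 0], [0, 0, 0]]
    - [[0.2, 0, 0], [0, 0, 0]]
    - [[0.25, 0, 0], [0, 0, 0]]
    - [[0.3, 0, 0], [0, 0, 0]]
    - [[0.3, 0, 0], [0, 0, 0]]
    - [[0.3, 0, 0], [0, 0, 0]]

```text
clock: 9.95
tool_pos: [536.9, -80.0, 119.1]
tool_rot: [-75.2, 90.0, -152.7]
wrist_force: [-0.7, -1.8, 0.2]
opening: 0.161
```

Request:
apply_moves:
  series:
    - [[0, 0, 0.05], [0, 0, 0]]
    - [[0, 0, 0.1], [0, 0, 0]]
    - [[0, 0, 0.1], [0, 0, 0]]
    - [[0, 0, 0.1], [0, 0, 0]]
    - [[0.05, 0, 0.1], [0, 0, 0]]
    - [[0.1, 0, 0.1], [0, 0, 0]]
    - [[0.1, 0, 0.1], [0, 0, 0]]
    - [[0.1, 0, 0.1], [0, 0, 0]]

```text
clock: 10.75
tool_pos: [537.4, -80.8, 118.3]
tool_rot: [70.5, 90.0, -7.1]
wrist_force: [-0.8, -0.5, -0.6]
opening: 0.159
```

Request:
apply_moves:
  series:
    - [[0.05, 0, 0], [0, 0, 0]]
    - [[0.1, 0, 0], [0, 0, 0]]
    - [[0.15, 0, 0], [0, 0, 0]]
    - [[0.2, 0, 0], [0, 0, 0]]
    - [[0.2, 0, 0], [0, 0, 0]]
    - [[0.2, 0, 0], [0, 0, 0]]
    - [[0.2, 0, 0], [0, 0, 0]]
    - [[0.2, 0, 0], [0, 0, 0]]

```text
clock: 11.55
tool_pos: [537.4, -80.8, 116.3]
tool_rot: [58.9, 90.0, -18.6]
wrist_force: [0.6, -0.4, 0.0]
opening: 0.153
```

```bash
python3 - <<'E'
from h import *
to([537,-81,112]);print(manip.get_obs()['wrist_torque'].round(3))
E
```

```text
pos [537.4 -80.8 116.3] f [ 0.58 -0.41  0.  ] op 0.153 t 11.55
y axis [0.977 0.215 0.   ] x axis [ 2.e-04 -1.e-04 -1.e+00]
shift cm [ 0.43 -0.05  0.01] turn [ 0.004  0.    -0.   ]
[-0.095  0.129 -0.028]
```

Lateral forces are gone and the globe is inside the mouth (foot about 22 mm down). I'll carry on down in small steps, feeling for the clips.

Request:
apply_moves:
  series:
    - [[0.05, 0, 0], [0, 0, 0]]
    - [[0.1, 0, 0], [0, 0, 0]]
    - [[0.15, 0, 0], [0, 0, 0]]
    - [[0.2, 0, 0], [0, 0, 0]]
    - [[0.25, 0, 0], [0, 0, 0]]
    - [[0.25, 0, 0], [0, 0, 0]]
    - [[0.25, 0, 0], [0, 0, 0]]
    - [[0.25, 0, 0], [0, 0, 0]]

```text
clock: 12.35
tool_pos: [536.7, -81.0, 113.6]
tool_rot: [-100.5, 89.9, -178.0]
wrist_force: [-2.8, -0.5, 3.2]
opening: 0.161
```

Request:
apply_moves:
  series:
    - [[0.05, 0, 0], [0, 0, 0]]
    - [[0.1, 0, 0], [0, 0, 0]]
    - [[0.15, 0, 0], [0, 0, 0]]
    - [[0.2, 0, 0], [0, 0, 0]]
    - [[0.25, 0, 0], [0, 0, 0]]
    - [[0.25, 0, 0], [0, 0, 0]]
    - [[0.25, 0, 0], [0, 0, 0]]
    - [[0.25, 0, 0], [0, 0, 0]]

```text
clock: 13.15
tool_pos: [535.8, -81.3, 111.0]
tool_rot: [-101.3, 89.8, -178.8]
wrist_force: [-4.5, -1.4, 3.8]
opening: 0.158
```

Request:
apply_moves:
  series:
    - [[0, -0.05, 0], [0, 0, 0]]
    - [[0, -0.1, 0], [0, 0, 0]]
    - [[0, -0.15, 0], [0, 0, 0]]
    - [[0, -0.2, 0], [0, 0, 0]]
    - [[0, -0.2, 0], [0, 0, 0]]
    - [[0, -0.2, 0], [0, 0, 0]]
    - [[0, -0.2, 0], [0, 0, 0]]
    - [[0, -0.2, 0], [0, 0, 0]]

```text
clock: 13.95
tool_pos: [535.4, -81.2, 111.1]
tool_rot: [-10.2, 90.0, -87.7]
wrist_force: [-2.2, -1.7, 0.3]
opening: 0.157
```

```bash
python3 - <<'E'
from h import *
to([535,-81,108]);print(manip.get_obs()['wrist_torque'].round(3))
E
```

```text
pos [535.4 -81.2 111.1] f [-2.18 -1.75  0.29] op 0.157 t 13.95
y axis [ 0.977  0.215 -0.   ] x axis [ 0.e+00 -2.e-04 -1.e+00]
shift cm [ 0.31 -0.03 -0.03] turn [0.004 0.    0.   ]
[-0.416  0.813 -0.029]
```

Request:
apply_moves:
  series:
    - [[0, -0.05, 0.05], [0, 0, 0]]
    - [[0, -0.1, 0.05], [0, 0, 0]]
    - [[0, -0.1, 0.05], [0, 0, 0]]
    - [[0, -0.1, 0.05], [0, 0, 0]]
    - [[0.05, -0.1, 0.05], [0, 0, 0]]
    - [[0.1, -0.1, 0.05], [0, 0, 0]]
    - [[0.1, -0.1, 0.05], [0, 0, 0]]
    - [[0.1, -0.1, 0.05], [0, 0, 0]]

```text
clock: 14.75
tool_pos: [535.3, -81.7, 111.0]
tool_rot: [99.2, 89.9, 21.6]
wrist_force: [-2.8, 1.1, 5.1]
opening: 0.157
```

Request:
apply_moves:
  series:
    - [[0.05, 0, 0], [0, 0, 0]]
    - [[0.1, 0, 0], [0, 0, 0]]
    - [[0.15, 0, 0], [0, 0, 0]]
    - [[0.2, 0, 0], [0, 0, 0]]
    - [[0.2, 0, 0], [0, 0, 0]]
    - [[0.2, 0, 0], [0, 0, 0]]
    - [[0.2, 0, 0], [0, 0, 0]]
    - [[0.2, 0, 0], [0, 0, 0]]

```text
clock: 15.55
tool_pos: [535.7, -81.9, 109.8]
tool_rot: [100.6, 89.9, 23.1]
wrist_force: [-3.3, 0.8, 9.5]
opening: 0.16
```

Request:
apply_moves:
  series:
    - [[0, -0.05, 0], [0, 0, 0]]
    - [[0, -0.1, 0], [0, 0, 0]]
    - [[0, -0.1, 0], [0, 0, 0]]
    - [[0.05, -0.1, 0], [0, 0, 0]]
    - [[0.1, -0.1, 0], [0, 0, 0]]
    - [[0.1, -0.1, 0], [0, 0, 0]]
    - [[0.1, -0.1, 0], [0, 0, 0]]
    - [[0.1, -0.1, 0], [0, 0, 0]]

```text
clock: 16.35
tool_pos: [535.4, -82.0, 109.1]
tool_rot: [92.2, 89.8, 14.7]
wrist_force: [-2.1, 0.9, 10.4]
opening: 0.153
```

```bash
python3 - <<'E'
from h import *
to([535,-81,108]);print(manip.get_obs()['wrist_torque'].round(3))
E
```

```text
pos [535.4 -82.  109.1] f [-2.06  0.86 10.36] op 0.153 t 16.35
y axis [0.977 0.215 0.004] x axis [ 3.4e-03  9.0e-04 -1.0e+00]
shift cm [ 0.11 -0.02 -0.1 ] turn [ 0.004 -0.    -0.004]
[ 0.235  0.871 -0.01 ]
```

Request:
apply_moves:
  series:
    - [[0.05, 0, 0], [0, 0, 0]]
    - [[0.1, 0, 0], [0, 0, 0]]
    - [[0.1, 0, 0], [0, 0, 0]]
    - [[0.1, 0, 0], [0, 0, 0]]
    - [[0.1, 0, 0], [0, 0, 0]]
    - [[0.1, 0, 0], [0, 0, 0]]
    - [[0.1, 0, 0], [0, 0, 0]]
    - [[0.1, 0, 0], [0, 0, 0]]

```text
clock: 17.15
tool_pos: [535.5, -82.1, 108.1]
tool_rot: [88.3, 89.8, 10.8]
wrist_force: [-2.6, 1.6, 9.5]
opening: 0.162
```

Force has levelled off at about 10 N, which looks like the clip peak. I'll continue gently.

Request:
apply_moves:
  series:
    - [[0.05, 0, 0], [0, 0, 0]]
    - [[0.1, 0, 0], [0, 0, 0]]
    - [[0.1, 0, 0], [0, 0, 0]]
    - [[0.1, 0, 0], [0, 0, 0]]
    - [[0.1, 0, 0], [0, 0, 0]]
    - [[0.1, 0, 0], [0, 0, 0]]
    - [[0.1, 0, 0], [0, 0, 0]]
    - [[0.1, 0, 0], [0, 0, 0]]

```text
clock: 17.95
tool_pos: [535.5, -82.1, 107.0]
tool_rot: [85.8, 89.8, 8.3]
wrist_force: [-2.3, 0.1, 9.1]
opening: 0.157
```

Request:
apply_moves:
  series:
    - [[0.05, 0, 0], [0, 0, 0]]
    - [[0.1, 0, 0], [0, 0, 0]]
    - [[0.1, 0, 0], [0, 0, 0]]
    - [[0.1, 0, 0], [0, 0, 0]]
    - [[0.1, 0, 0], [0, 0, 0]]
    - [[0.1, 0, 0], [0, 0, 0]]
    - [[0.1, 0, 0], [0, 0, 0]]
    - [[0.1, 0, 0], [0, 0, 0]]

```text
clock: 18.75
tool_pos: [535.4, -82.3, 106.1]
tool_rot: [84.8, 89.8, 7.3]
wrist_force: [-2.4, -0.1, 10.0]
opening: 0.155
```

Request:
apply_moves:
  series:
    - [[0.05, 0, 0], [0, 0, 0]]
    - [[0.1, 0, 0], [0, 0, 0]]
    - [[0.1, 0, 0], [0, 0, 0]]
    - [[0.1, 0, 0], [0, 0, 0]]
    - [[0.1, 0, 0], [0, 0, 0]]
    - [[0.1, 0, 0], [0, 0, 0]]
    - [[0.1, 0, 0], [0, 0, 0]]
    - [[0.1, 0, 0], [0, 0, 0]]

```text
clock: 19.55
tool_pos: [535.4, -82.3, 104.8]
tool_rot: [80.1, 89.8, 2.5]
wrist_force: [-2.7, 0.7, 7.5]
opening: 0.157
```

Request:
apply_moves:
  series:
    - [[0.05, 0, 0], [0, 0, 0]]
    - [[0.1, 0, 0], [0, 0, 0]]
    - [[0.1, 0, 0], [0, 0, 0]]
    - [[0.1, 0, 0], [0, 0, 0]]
    - [[0.1, 0, 0], [0, 0, 0]]
    - [[0.1, 0, 0], [0, 0, 0]]
    - [[0.1, 0, 0], [0, 0, 0]]
    - [[0.1, 0, 0], [0, 0, 0]]

```text
clock: 20.35
tool_pos: [535.4, -82.3, 103.8]
tool_rot: [79.0, 89.8, 1.4]
wrist_force: [-2.9, 0.9, 7.4]
opening: 0.161
```

Request:
apply_moves:
  series:
    - [[0.05, 0, 0], [0, 0, 0]]
    - [[0.1, 0, 0], [0, 0, 0]]
    - [[0.1, 0, 0], [0, 0, 0]]
    - [[0.1, 0, 0], [0, 0, 0]]
    - [[0.1, 0, 0], [0, 0, 0]]
    - [[0.1, 0, 0], [0, 0, 0]]
    - [[0.1, 0, 0], [0, 0, 0]]
    - [[0.1, 0, 0], [0, 0, 0]]

```text
clock: 21.15
tool_pos: [535.4, -82.4, 102.8]
tool_rot: [77.6, 89.8, 0.0]
wrist_force: [-2.0, 0.5, 7.6]
opening: 0.158
```

Request:
apply_moves:
  series:
    - [[0.05, 0, 0], [0, 0, 0]]
    - [[0.1, 0, 0], [0, 0, 0]]
    - [[0.1, 0, 0], [0, 0, 0]]
    - [[0.1, 0, 0], [0, 0, 0]]
    - [[0.1, 0, 0], [0, 0, 0]]
    - [[0.1, 0, 0], [0, 0, 0]]
    - [[0.1, 0, 0], [0, 0, 0]]
    - [[0.1, 0, 0], [0, 0, 0]]

```text
clock: 21.95
tool_pos: [534.5, -82.3, 100.5]
tool_rot: [63.8, 89.9, -13.7]
wrist_force: [2.0, -0.4, 0.4]
opening: 0.162
```

Request:
apply_moves:
  series:
    - [[0.05, 0, 0], [0, 0, 0]]
    - [[0.1, 0, 0], [0, 0, 0]]
    - [[0.1, 0, 0], [0, 0, 0]]
    - [[0.1, 0, 0], [0, 0, 0]]
    - [[0.1, 0, 0], [0, 0, 0]]
    - [[0.1, 0, 0], [0, 0, 0]]
    - [[0.1, 0, 0], [0, 0, 0]]
    - [[0.1, 0, 0], [0, 0, 0]]

```text
clock: 22.75
tool_pos: [534.0, -82.2, 99.3]
tool_rot: [61.8, 89.9, -15.8]
wrist_force: [4.8, -0.9, -1.1]
opening: 0.16
```

The globe's widest part is past the clips: force dropped from 7.6 to -1 N. I'll ease the sideways load and go down to the stop.

Request:
apply_moves:
  series:
    - [[0, 0.05, 0], [0, 0, 0]]
    - [[0, 0.1, 0], [0, 0, 0]]
    - [[0.05, 0.1, 0], [0, 0, 0]]
    - [[0.1, 0.1, 0], [0, 0, 0]]
    - [[0.15, 0.1, 0], [0, 0, 0]]
    - [[0.15, 0.1, 0], [0, 0, 0]]
    - [[0.15, 0.1, 0], [0, 0, 0]]
    - [[0.15, 0.1, 0], [0, 0, 0]]

```text
clock: 23.55
tool_pos: [534.1, -81.8, 96.9]
tool_rot: [-57.8, 90.0, -135.3]
wrist_force: [5.2, -1.4, -5.1]
opening: 0.16
```

Request:
apply_moves:
  series:
    - [[0.05, 0, 0], [0, 0, 0]]
    - [[0.1, 0, 0], [0, 0, 0]]
    - [[0.1, 0, 0], [0, 0, 0]]
    - [[0.1, 0, 0], [0, 0, 0]]
    - [[0.1, 0, 0], [0, 0, 0]]
    - [[0.1, 0, 0], [0, 0, 0]]
    - [[0.1, 0, 0], [0, 0, 0]]
    - [[0.1, 0, 0], [0, 0, 0]]

```text
clock: 24.35
tool_pos: [534.3, -81.9, 96.8]
tool_rot: [-115.6, 90.0, 166.8]
wrist_force: [2.5, -1.4, -0.5]
opening: 0.155
```

Request:
apply_moves:
  series:
    - [[0.05, 0, 0], [0, 0, 0]]
    - [[0.1, 0, 0], [0, 0, 0]]
    - [[0.1, 0, 0], [0, 0, 0]]
    - [[0.1, 0, 0], [0, 0, 0]]
    - [[0.1, 0, 0], [0, 0, 0]]
    - [[0.1, 0, 0], [0, 0, 0]]
    - [[0.1, 0, 0], [0, 0, 0]]
    - [[0.1, 0, 0], [0, 0, 0]]

```text
clock: 25.15
tool_pos: [534.3, -81.8, 95.5]
tool_rot: [-99.9, 90.0, -177.5]
wrist_force: [2.9, -1.0, -4.5]
opening: 0.161
```

Request:
apply_moves:
  series:
    - [[0.05, 0, 0], [0, 0, 0]]
    - [[0.1, 0, 0], [0, 0, 0]]
    - [[0.1, 0, 0], [0, 0, 0]]
    - [[0.1, 0, 0], [0, 0, 0]]
    - [[0.1, 0, 0], [0, 0, 0]]
    - [[0.1, 0, 0], [0, 0, 0]]
    - [[0.1, 0, 0], [0, 0, 0]]
    - [[0.1, 0, 0], [0, 0, 0]]

```text
clock: 25.95
tool_pos: [534.5, -81.9, 95.0]
tool_rot: [-149.3, 90.0, 133.1]
wrist_force: [1.7, -1.3, 3.0]
opening: 0.158
```

Request:
apply_moves:
  series:
    - [[0.05, 0, 0], [0, 0, 0]]
    - [[0.1, 0, 0], [0, 0, 0]]
    - [[0.1, 0, 0], [0, 0, 0]]
    - [[0.1, 0, 0], [0, 0, 0]]
    - [[0.1, 0, 0], [0, 0, 0]]
    - [[0.1, 0, 0], [0, 0, 0]]
    - [[0.1, 0, 0], [0, 0, 0]]
    - [[0.1, 0, 0], [0, 0, 0]]

```text
clock: 26.75
tool_pos: [534.7, -82.0, 94.5]
tool_rot: [169.9, 90.0, 92.3]
wrist_force: [0.3, 0.4, 7.4]
opening: 0.157
```

Force now climbs steeply (-4.5, 3.0, 7.4 N) about 17 mm after first touch, so this is the rigid stop. I'll ease the load to check that the clips hold, then open.

Request:
apply_moves:
  series:
    - [[-0.05, 0, 0], [0, 0, 0]]
    - [[-0.1, 0, 0], [0, 0, 0]]
    - [[-0.15, 0, 0], [0, 0, 0]]
    - [[-0.15, 0, 0], [0, 0, 0]]
    - [[-0.15, 0, 0], [0, 0, 0]]
    - [[-0.15, 0, 0], [0, 0, 0]]
    - [[-0.15, 0, 0], [0, 0, 0]]
    - [[-0.15, 0, 0], [0, 0, 0]]

```text
clock: 27.55
tool_pos: [534.4, -81.9, 95.0]
tool_rot: [-50.4, 90.0, -127.9]
wrist_force: [2.9, -0.9, -3.6]
opening: 0.159
```

Request:
apply_moves:
  series:
    - [[0, 0, 0], [0, 0, 0]]
    - [[0, 0, 0], [0, 0, 0]]
    - [[0, 0, 0], [0, 0, 0]]
    - [[0, 0, 0], [0, 0, 0]]
    - [[0, 0, 0], [0, 0, 0]]
    - [[0, 0, 0], [0, 0, 0]]
    - [[0, 0, 0], [0, 0, 0]]
    - [[0, 0, 0], [0, 0, 0]]
  fingers: 0.45

```text
clock: 28.35
tool_pos: [534.5, -81.9, 95.3]
tool_rot: [-93.5, 90.0, -171.0]
wrist_force: [0.2, 0.5, -0.3]
opening: 0.45
```

Request:
apply_moves:
  series:
    - [[0, 0, 0], [0, 0, 0]]
    - [[-1, 0, 0], [0, 0, 0]]
    - [[-2, 0, 0], [0, 0, 0]]
    - [[-4, 0, 0], [0, 0, 0]]
    - [[-7, 0, 0], [0, 0, 0]]
    - [[-10, 0, 0], [0, 0, 0]]
    - [[-12, 0, 0], [0, 0, 0]]
    - [[-13, 0, 0], [0, 0, 0]]

```text
clock: 29.15
tool_pos: [536.1, -82.4, 228.6]
tool_rot: [83.8, 89.7, 6.2]
wrist_force: [-0.4, 0.7, 0.2]
opening: 0.452
```

```bash
python3 - <<'E'
from h import *
a=snap('scene','s6');to([535,-82,230])
cv2.imwrite('pics/c6.png',cv2.resize(a[110:230,210:360],None,fx=5,fy=5,interpolation=cv2.INTER_CUBIC))
E
```

```text
pos [536.5 -82.4 229.1] f [-0.27 -0.44  0.95] op 0.448 t 29.2
y axis [0.977 0.215 0.006] x axis [ 6.2e-03  8.0e-04 -1.0e+00]
shift cm [-0.09 -0.14 -0.07] turn [ 0.004  0.001 -0.006]
```

View pics/c6.png

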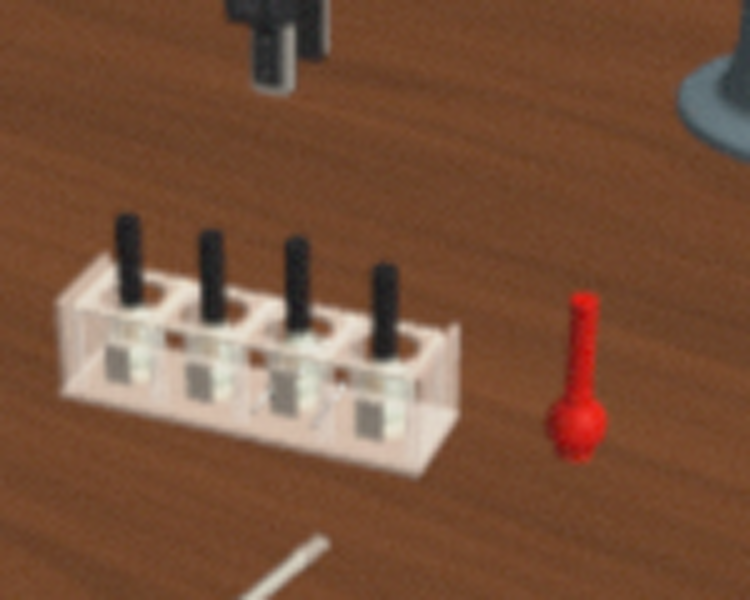

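```bash
python3 - <<'E'
from h import *
def cap(im,x0,x1):
    m=(im[:,x0:x1].max(2)<60);m[:145]=0;m[185:]=0;ys,xs=np.nonzero(m);return len(xs),(xs.mean()+x0).round(2),ys.min(),ys.mean().round(2)
b=snap('scene','s7');a=cv2.imread('pics/s6.png')
print(cap(a,264,276),cap(b,264,276))
o,d=ray('scene',269.3,157.6)
# height of cap top on the vertical axis at the home xy (scene)
for z in(104,109,113,118):print(z,np.round(proj('scene',[534.5,-81,z]),1))
print(workorder.hand_in())
E
```

```text
(67, np.float64(268.73), np.int64(158), np.float64(166.19)) (66, np.float64(268.7), np.int64(158), np.float64(166.2))
104 [269.2 160.5]
109 [269.1 158.9]
113 [269.1 157.7]
118 [269.1 156. ]
the job is handed in; nothing more can be done
None
```

The clear globe bottle with the black cap is clipped into the rack's one empty slot and stays down by itself. I handed the job in at about 29 s. The red and turquoise look-alikes and the other things on the sill were never touched on purpose. The last picture shows only the red bottle and part of the nail pusher, so I did not re-check the rest.

**Pressing down:** Resistance peaked at about 10 N. It then fell through zero to a pull of about 5 N as the widest part passed the clips. About 17 mm after first touch it climbed steeply to 7.4 N, and I stopped there.

**Last checks:**
- **Clips:** easing off while still gripping gave a downward pull of about 3.6 N, so the clips were holding.
- **Staying down:** after letting go, the cap did not move between the last two pictures. They were close together in time, so this alone is weak proof.
- **Height:** the cap top sits about 112 to 113 mm above the sill, which puts the foot about 44 mm below the mouth. That is within the 33 to 49 mm range and agrees with the arm's reading at the stop.

**What disagreed:**
- **Cameras:** the two views differed by 4 to 5 mm, up to 8 mm at the mouth, so I made the final alignment by side-force feel.
- **False stop:** I first seemed to be at the stop about 2 mm early, but the bottle moved on under further pressing.
- **Cap height:** this cap stands about 5 mm higher than the interpolated line of its neighbours, which I put down to the slot's own height setting.
- **Seat:** I did not measure the seat disc directly.

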